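# Sweep the erasers into the bin and lid it

## Robot

A 6-joint arm with a two-finger parallel gripper is mounted at the origin on the work surface. World frame = base frame: x ahead of the robot, y to its left, z up, the work surface at z = 0. Lengths are in m, angles in rad, forces in N, time in s.
With the tool pointing down it reaches from about 0.25 to 0.775 m from the base axis. Payload 4 kg.
Tool frame: the origin (TCP) lies between the finger pads; the fingertips stand 11 mm ahead of it and the grasp point (between the pads) lies 8 mm behind it (robot.tip_extent is the z of the fingertips in the tool frame, in m); z points along the fingers, y is the line along which they close (so a half turn about z gives the same grasp; the last joint's range is limited). The gripper opens to 94 mm and grips with 3 to 60 N. Pads are 16 mm wide; open, the fingers measure 119 mm over their backs; the gripper's body (75 mm by 177 mm) begins 78 mm behind the grasp point.
Start: joints at [-1.288, 0.087, 1.371, -0, 1.684, -0.103], TCP at [0.207, -0.51, 0.217] pointing down, gripper open.
Joint ranges: [-3.1, 3.1], [-0.76, 2.03], [0.27, 2.55], [-1.08, 4.22], [0.17, 2.65], [-2.57, 2.57]. Speed limits (rad/s): [2.79, 2.79, 3.14, 3.14, 3.14, 3.14].

## Interface

Orientations are given as [roll, pitch, yaw] about the fixed x, y, z axes, in that order (R = Rz(yaw) Ry(pitch) Rx(roll)).
In Python, from bench import robot, imaging gives the robot as it stands.
- The arm moves only by the shell command python3 -m pendant 'ROWS'. ROWS is JSON, a list of rows, each a list of 7 numbers: the shift along the world's x, y, z in cm, then the turn, a rotation vector about the world's x, y, z in degrees, then the opening, from 0 (shut) to 1 (fully open). In form: [[dx, dy, dz, ax, ay, az, jaw], ...]. A call has 1 to 8 rows; each row shifts and turns the commanded pose from where the row before left it; what a row does not reach is not made up. A row lasts 1/10 s, in which the tool goes at most 50 mm and 8.59 degrees, less where a joint would pass 70% of its speed; a pose out of reach is approached as far as the arm can. A call is refused whole if a number of a shift passes 5 or a number of a turn 8.59, either way. A call with a gripper value outside its range is refused whole. The fingers move at their own pace and stop on an object; the grip force is fixed at half the most. Time passes only in rows, so rows that do not move let the fingers close. It gives the time, the measured TCP pose, the force, the opening and the grip force at its end, in the units of the state.
- robot.get_obs(): the state, without advancing time (a new reading comes with each control period).
- imaging.snapshot(name): name is "scene" or "top" or "wrist"; returns the picture (420x560x3 uint8, red, green, blue); there is no depth.
- imaging.camera_params(name): a dict with "camera_matrix" (3x3 intrinsics, pixels), "R" (3x3) and "t" (3): a world point X has camera coordinates R X + t. Camera axes: x right, y down, z forward; pixel columns grow to the right and rows downward; lengths in m; the calibration is good to about 2 mm. A picture is of the moment at which its call begins: read the wrist's pose just before it. camera_params takes no time and is no camera call; for the wrist camera it gives the pose at the moment of the call.
- robot.close_job(): hands the job in; it is judged then, once.
The state is a dict: "time": time; "joint_positions": joint angles; "qvel": joint speeds; "joint_torque": joint torques, N m; "tool_pos": TCP position; "ee_rot": TCP orientation; "wrist_force": force on the tool from outside, world axes, zero at the start; "wrist_torque": the same for the moment, N m; "width": finger opening in m; "finger_force": force on a finger pad.
Only numpy, scipy, OpenCV 4.12 (cv2) and the standard library are available. Lean on these libraries where they do the work, as an engineer would, in place of code of your own. Each camera call takes 0.05 s, during which the arm holds its last target. There are 200 camera calls.

## Task

Hold the board wiper and sweep the four loose erasers off the display step into the bin at its end, never touching an eraser with the gripper or pushing one with the lid. Then stand the wiper back down on the counter on its felt, and set the lid on the bin so that it sits fully seated, level and centred on the rim. Leave the other things on the counter where they are.

Things in the scene. Friction and masses are not known exactly. Their poses are not given: they have to be found in the camera images.
- stand: fixed pale wooden step with a bin at its +y end, 212 (x) by 353 (y) mm. Origin: centre of footprint, counter height; z up, turned up to 0.3 rad. Flat deck 100 mm above the counter from y = -168 mm to its open edge at y = +38.5 mm, 176 mm wide (x -88 to 88), with lips 12 mm high along both sides and the back (-y) end. Past the open edge: a 10 mm drop to the bin's rim.
- bin_mouth (a point): centre of the bin's mouth, in the plane of its rim, 90 mm above the counter; axes as the stand's (at x 0, y +107.5 mm of it). Mouth 184 (x) by 110 mm (y) inside, walls 14 mm thick all round, floor 85 mm below the rim. On the -y side the deck stands 10 mm above the rim, at y = -69 mm of this frame.
- wiper: wooden board wiper standing on its grey felt: block 140 (x) by 40 (y) mm, 38 mm tall; along its middle a handle ridge 100 mm long (x), 22 mm thick (y), from 38 to 72 mm height, to be gripped across y. Rigid, about 0.16 kg. Origin: centre of the underside of the felt, z up.
- lid: loose plywood lid, lying right way up. Plate 202 (x) by 128 (y), 8 mm thick; under it a plug 174 x 100, 7 mm deep, 5 mm clear of the mouth all round; on top a handle bar 80 mm long (x), 24 thick (y), 8 to 44 mm above the origin, gripped across y. Origin: centre of the plate's underside, which rests on the rim when seated (7 mm up at the start). Half turn alike. About 0.25 kg.
- eraser1: white block eraser with a plain card sleeve, 60 x 30 x 20 mm (x, y, z), about 35 g, lying flat on the deck of the step at any yaw, about 50 mm or more in front of the deck's back lip (so the wiper fits between). Origin: its centre.
- eraser2: white block eraser with a plain card sleeve, 60 x 30 x 20 mm (x, y, z), about 35 g, lying flat on the deck of the step at any yaw, about 50 mm or more in front of the deck's back lip (so the wiper fits between). Origin: its centre.
- eraser3: white block eraser with a plain card sleeve, 60 x 30 x 20 mm (x, y, z), about 35 g, lying flat on the deck of the step at any yaw, about 50 mm or more in front of the deck's back lip (so the wiper fits between). Origin: its centre.
- eraser4: white block eraser with a plain card sleeve, 60 x 30 x 20 mm (x, y, z), about 35 g, lying flat on the deck of the step at any yaw, about 50 mm or more in front of the deck's back lip (so the wiper fits between). Origin: its centre.
- stapler: bystander: black office stapler, 150 x 38 mm, 55 mm tall; origin under its centre
- pen_cup: bystander: dark metal pen cup, 76 mm across, 100 mm tall, pens to about 170 mm; origin under its centre
- notebooks: bystander: pile of four notebooks, 105 x 148 mm, 48 mm tall; origin under its centre
- glue_bottle: bystander: glue bottle, 56 mm across, 120 mm tall; origin under its centre
- tape_roll: bystander: roll of packing tape lying flat, 100 mm across, 40 mm tall; origin under its centre
Not all that is in view belongs to the job. What is shaped like the eraser3 but pink or purple is not meant.

How it is judged:
On the way, in this order (a step that is already met when the one before it is completed fails the run):
1. all four erasers lie in the bin, below its rim (x of eraser1 in the frame of bin_mouth between -0.092 and 0.092 m and y of eraser1 in the frame of bin_mouth between -0.055 and 0.055 m and z of each of eraser1, eraser2, eraser3, eraser4 in the frame of bin_mouth below -0.008 m and x of eraser2 in the frame of bin_mouth between -0.092 and 0.092 m and y of eraser2 in the frame of bin_mouth between -0.055 and 0.055 m and x of eraser3 in the frame of bin_mouth between -0.092 and 0.092 m and y of eraser3 in the frame of bin_mouth between -0.055 and 0.055 m and x of eraser4 in the frame of bin_mouth between -0.092 and 0.092 m and y of eraser4 in the frame of bin_mouth between -0.055 and 0.055 m), for 0.2 s.
2. the lid sits on the bin's rim, level and centred (x of lid in the frame of bin_mouth between -0.008 and 0.008 m and y of lid in the frame of bin_mouth between -0.008 and 0.008 m and z of lid in the frame of bin_mouth between -0.003 and 0.003 m and angle between lid's own z axis and vertical below 0.035 rad), for 0.2 s.
At the end, for the whole second after the job is handed in: Erasers' centres inside the bin's mouth, 8 mm or more below its rim; lid plate on the rim within 3 mm in height, 8 mm of centred along each axis, 0.035 rad of level; wiper standing with its felt on the counter (within 8 mm, 0.1 rad of upright); all at rest (all of step 1 and all of step 2 and height (world z) of wiper below 0.008 m and angle between wiper's own z axis and vertical below 0.1 rad and linear speed of each of eraser1, eraser2, eraser3, eraser4, wiper, lid below 0.02 m/s); the robot touches nothing.
It fails at once if the gripper or arm touches an eraser (contact force between any of the fingers, the arm and eraser1 above 0.5 N or contact force between any of the fingers, the arm and eraser2 above 0.5 N or contact force between any of the fingers, the arm and eraser3 above 0.5 N or contact force between any of the fingers, the arm and eraser4 above 0.5 N).
It fails at once if the lid is used to push an eraser that is still up on the deck ((contact force between lid and eraser1 above 0.5 N and height (world z) of eraser1 above 0.1 m) or (contact force between lid and eraser2 above 0.5 N and height (world z) of eraser2 above 0.1 m) or (contact force between lid and eraser3 above 0.5 N and height (world z) of eraser3 above 0.1 m) or (contact force between lid and eraser4 above 0.5 N and height (world z) of eraser4 above 0.1 m)).
It fails at once if another object on the counter is shifted by more than 40 mm (distance of any of stapler, pen_cup, notebooks, glue_bottle, tape_roll from where it was at the start of the episode above 0.04 m).
It also fails if it takes over 72 s, if anything falls off the work surface, if the arm or the gripper's body presses on something with over 40 N, if the wrist force passes 120 N, or if a joint passes its speed limit or range.

## Working session

There is one attempt and no reset: what is moved stays moved. The work goes in short steps, Python scripts to look and compute and a shell command to move; the robot and the scene stay as the last step left them, time stands still between calls to the robot, and variables do not carry over. Pictures are saved under pics/ and viewed, at most 10 in all, crops included, and the job is handed in when it is done.

```bash
ls; mkdir -p pics; python3 - <<'E'
from bench import robot, imaging
import cv2, numpy as np
o=robot.get_obs(); print(o['time'],o['tool_pos'],o['ee_rot'],o['width'])
for n in ['scene','top']:
    im=imaging.snapshot(n); cv2.imwrite(f'pics/{n}0.png',im[:,:,::-1])
    p=imaging.camera_params(n); print(n,np.round(p['camera_matrix'],1).tolist(),np.round(p['R'],3).tolist(),np.round(p['t'],3).tolist())
E
```

```text
pics
0.0 [ 0.20681672 -0.5090783   0.21531174] [-3.13942271e+00 -2.01264370e-04  3.85794547e-01] 0.09405698432433607
scene [[410.2, 0.0, 283.7], [0.0, 410.2, 201.6], [0.0, 0.0, 1.0]] [[0.684, 0.73, 0.006], [0.628, -0.585, -0.513], [-0.371, 0.355, -0.858]] [-0.392, -0.33, 1.706]
top [[407.6, 0.0, 273.2], [0.0, 407.6, 207.3], [0.0, 0.0, 1.0]] [[0.002, -1.0, -0.009], [-0.991, -0.0, -0.137], [0.137, 0.01, -0.991]] [0.023, 0.577, 1.25]
```

View pics/top0.png

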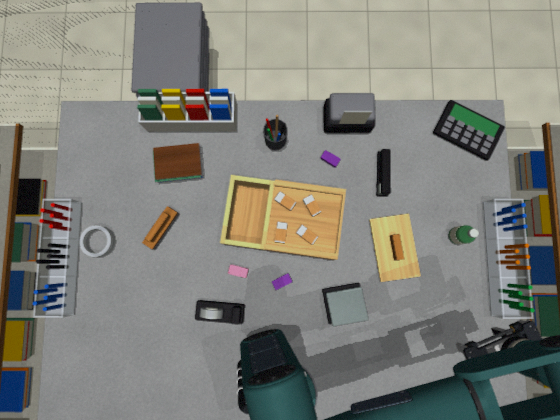

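View pics/scene0.png

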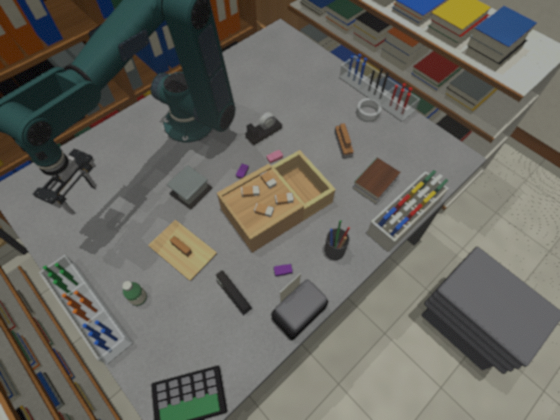

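The top picture shows the stand at about (283,218), with the bin to the left (+y). The four white erasers are at (285,201), (312,206), (281,234) and (307,235). The wiper is the brown block at (160,228) and the lid the yellow plate at (396,247). Lookalikes: the pink block (238,270) and purple blocks (282,281) and (330,158) are decoys. The brown notebooks (177,162) could be taken for the wiper.

```bash
cat > h.py <<'E'
import cv2, numpy as np
from bench import robot, imaging
def ray(n,uv,z,p=None):
    p=p or imaging.camera_params(n); K,R,t=map(np.array,(p['camera_matrix'],p['R'],p['t']))
    uv=np.atleast_2d(uv).astype(float); d=np.c_[uv,np.ones(len(uv))]@np.linalg.inv(K).T@R
    c=-R.T@t; return (c+d*((z-c[2])/d[:,2])[:,None])[:,:2]
def proj(n,X,p=None):
    p=p or imaging.camera_params(n); K,R,t=map(np.array,(p['camera_matrix'],p['R'],p['t']))
    q=(np.atleast_2d(X)@R.T+t)@K.T; return q[:,:2]/q[:,2:]
def blobs(im,lo,hi,roi=None,amin=20):
    m=cv2.inRange(cv2.cvtColor(im,cv2.COLOR_RGB2HSV),np.array(lo),np.array(hi))
    if roi: k=np.zeros_like(m); x0,x1,y0,y1=roi; k[y0:y1,x0:x1]=1; m=m*k
    return [c for c in cv2.findContours(m,0,cv2.CHAIN_APPROX_NONE)[0] if cv2.contourArea(c)>amin]
def rect(n,c,z,p=None):
    (x,y),(w,h),a=cv2.minAreaRect((ray(n,c.reshape(-1,2),z,p)*1000).astype(np.float32))
    if w<h: w,h,a=h,w,a+90
    return np.round([x,y,w,h,(a+90)%180-90],1)   # mm, deg of the long side from world x
E
python3 - <<'E'
from h import *
im=imaging.snapshot('top'); hsv=cv2.cvtColor(im,cv2.COLOR_RGB2HSV)
for nm,(u,v) in dict(wip=(150,238),wiph=(161,226),lid=(382,225),lidh=(397,247),floor=(245,210),deck=(330,230),lip=(250,179),er=(285,200)).items(): print(nm,hsv[v,u])
print('wiper',[rect('top',c,.07) for c in blobs(im,(3,90,40),(16,255,255),(135,190,195,260))])
print('lid',[rect('top',c,.015) for c in blobs(im,(10,60,80),(30,255,255),(360,430,205,290),200)])
print('lidh',[rect('top',c,.051) for c in blobs(im,(3,90,40),(15,255,255),(360,430,205,290))])
print('stand',[rect('top',c,.10) for c in blobs(im,(8,60,60),(35,255,255),(210,355,165,270),200)])
print('er',[rect('top',c,.12) for c in blobs(im,(0,0,170),(180,70,255),(260,345,180,255),10)])
cv2.imwrite('pics/c1.png',cv2.resize(im[165:295,140:430],None,fx=2.75,fy=2.75,interpolation=cv2.INTER_CUBIC)[:,:,::-1])
E
```

```text
wip [ 15 178 169]
wiph [ 15 174  63]
lid [ 24 111 200]
lidh [ 15 176 172]
floor [ 16 133 196]
deck [ 17 131 200]
lip [ 32  93 205]
er [ 16 146 197]
wiper [array([510.7, 373.4, 135.4,  42.6, -32.9])]
lid [array([ 453.8, -360.3,  201.8,  129.7,    8.3])]
lidh [array([ 452.7, -355.4,   74.7,   27.4,    7.2])]
stand [array([543.1,  -6.5, 353.8, 217.9,  82. ])]
er [array([498.6, -60.7,  28.9,  20.1, -35.7]), array([512.4,  -1.4,  28.5,  19.1,  82.9]), array([590.6, -82.6,  28.2,  18.7, -63.2]), array([598.3,   4.9,  29.9,  19.9, -33.4])]
```

View pics/c1.png

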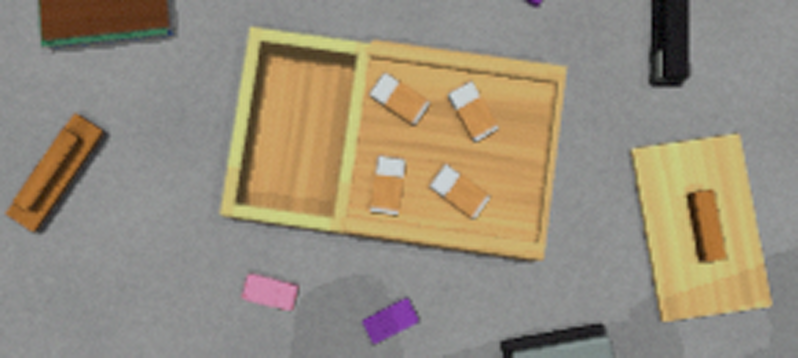

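The crop confirms the choice: wooden wiper with a ridge at (57,172), yellow lid with a bar at (706,226), bin with a yellow-green rim at left, and four orange-sleeved white erasers on the deck. The pink and purple blocks are off the stand. Next is the bin rim and the erasers in the stand frame.

```bash
python3 - <<'E'
from h import *
im=imaging.snapshot('top'); sc=imaging.snapshot('scene'); 
for u,v in [(228,200),(245,179),(262,230),(232,245)]: print(cv2.cvtColor(im,cv2.COLOR_RGB2HSV)[v,u],end=' ')
print()
for n,I,roi in (('top',im,(210,355,165,270)),('scene',sc,(200,350,140,255))):
    m=cv2.inRange(cv2.cvtColor(I,cv2.COLOR_RGB2HSV),np.array((24,60,120)),np.array((36,255,255)))
    k=np.zeros_like(m); k[roi[2]:roi[3],roi[0]:roi[1]]=255; m&=k
    m=cv2.morphologyEx(m,cv2.MORPH_CLOSE,np.ones((3,3)))
    cs,h=cv2.findContours(m,cv2.RETR_CCOMP,cv2.CHAIN_APPROX_NONE)
    for c,hh in zip(cs,h[0]):
        if cv2.contourArea(c)>300: print(n,'rim',hh[3],rect(n,c,.09),cv2.boundingRect(c))
# erasers: non-deck colours (white or more saturated orange), decks S~131
d=cv2.cvtColor(im,cv2.COLOR_RGB2HSV)[195:245,265:330]; print(d[8,5::6].tolist())
E
```

```text
[ 31  93 203] [ 30  92 200] [ 17 128 165] [ 18  56 104] 
top rim -1 [557.7 102.5 212.7 136.6  -8.1] (220, 175, 55, 74)
top rim 1 [557.5 100.8 189.9 116.1  -7.9] (225, 179, 45, 66)
[[29, 94, 200], [16, 132, 187], [16, 151, 191], [16, 145, 200], [18, 34, 187], [17, 134, 181], [100, 8, 201], [16, 147, 193], [17, 132, 193], [17, 131, 194]]
```

```bash
python3 - <<'E'
from h import *
b=np.array([557.7,101.7]);a=np.radians(-8); e=np.array([np.cos(a),np.sin(a)]);d=np.array([-np.sin(a),np.cos(a)]);s=b-107.5*d
q=np.array([(385,75),(428,108),(413,124),(450,92),(470,83),(497,132),(482,140),(380,157),(372,212),(400,212),(432,183),(447,166),(490,205),(477,217)])/2.75+[140,165]
w=ray('top',q,.118)*1000-s; print(s,np.round(np.c_[w@e,w@d]).tolist())
E
python3 -m pendant '[[1.5,4.4,0.5,0,0,6.25,1],[1.5,4.4,0.5,0,0,6.25,1],[1.5,4.4,0.5,0,0,6.25,1],[1.5,4.4,0.5,0,0,6.25,1],[1.5,4.4,0.5,0,0,6.25,1],[1.5,4.4,0.5,0,0,6.25,1],[1.5,4.4,0.5,0,0,6.25,1],[1.5,4.4,0.5,0,0,6.25,1]]'
python3 -m pendant '[[1.5,4.4,0.5,0,0,6.25,1],[1.5,4.4,0.5,0,0,6.25,1],[1.5,4.4,0.5,0,0,6.25,1],[1.5,4.4,0.5,0,0,6.25,1],[1.5,4.4,0.5,0,0,6.25,1],[1.5,4.4,0.5,0,0,6.25,1],[1.5,4.4,0.5,0,0,6.25,1],[1.5,4.4,0.5,0,0,6.25,1]]'
python3 -m pendant '[[1.5,4.4,0,0,0,6.25,1],[1.5,4.4,0,0,0,6.25,1],[1.5,4.4,0,0,0,6.25,1],[1.5,4.4,0,0,0,6.25,1],[0,0,0,0,0,0,1],[0,0,0,0,0,0,1]]'
python3 - <<'E'
from h import *
p=imaging.camera_params('wrist'); im=imaging.snapshot('wrist'); cv2.imwrite('pics/w1.png',im[:,:,::-1])
o=robot.get_obs(); print(o['time'],o['tool_pos'],o['ee_rot']); print(proj('wrist',[[.514,.380,.072],[.558,.1015,.09]],p))
E
```

```text
[542.73889165  -4.75381739] [[67.0, 17.0], [38.0, -34.0], [18.0, -20.0], [58.0, -55.0], [71.0, -75.0], [22.0, -111.0], [11.0, -96.0], [-22.0, 10.0], [-82.0, 10.0], [-78.0, -19.0], [-42.0, -49.0], [-22.0, -62.0], [-57.0, -113.0], [-71.0, -101.0]]
time: 1.05
tool_pos: [0.327, -0.1558, 0.2568]
ee_rot: [3.14, 0.0, 1.262]
wrist_force: [1.2, -0.4, -0.6]
width: 0.0939
finger_force: 0.0
time: 1.85
tool_pos: [0.4471, 0.1965, 0.2967]
ee_rot: [3.141, 0.0, 2.136]
wrist_force: [0.6, -0.7, 0.3]
width: 0.0938
finger_force: 0.0
time: 2.45
tool_pos: [0.5068, 0.3709, 0.2947]
ee_rot: [-3.138, -0.001, 2.568]
wrist_force: [0.3, -1.0, -0.0]
width: 0.094
finger_force: 0.0
2.5 [0.50679794 0.37000982 0.29607907] [-3.14024725e+00 -1.05174643e-04  2.56679330e+00]
[[290.65337903 187.20401627]
 [136.22051068 325.15405336]]
```

View pics/w1.png

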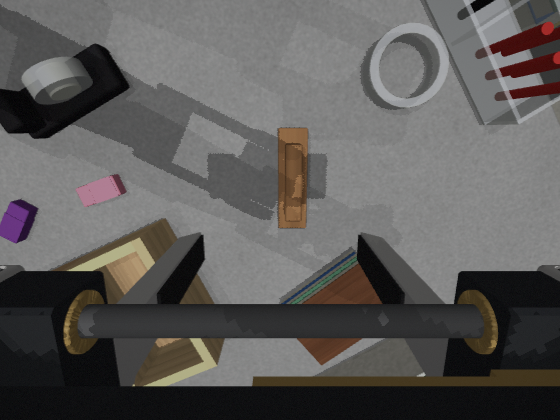

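The wrist view shows the wiper at (293,177), with its long side upright in the picture and so square to the jaws. Now the mask measurement.

```bash
python3 - <<'E'
from h import *
p=imaging.camera_params('wrist'); im=imaging.snapshot('wrist'); o=robot.get_obs()
for c in blobs(im,(5,100,30),(20,255,255),(250,340,100,250),300): print(cv2.boundingRect(c),[rect('wrist',c,z,p) for z in (0,.038)])
hsv=cv2.cvtColor(im,cv2.COLOR_RGB2HSV); print(hsv[140,275:312].tolist()); print(hsv[180,275:312,2].tolist())
print(ray('wrist',[[280,128],[307,128],[279,228],[307,228]],.038,p)*1000, ray('wrist',[[293,144],[293,222]],.072,p)*1000)
E
```

```text
(279, 127, 29, 100) [array([517.5, 383.8, 149.9,  41.5, -33. ]), array([511.7, 385.8, 137.6,  38.1, -33. ])]
[[0, 0, 98], [0, 0, 99], [15, 5, 95], [13, 71, 83], [13, 135, 98], [14, 135, 102], [14, 136, 103], [14, 137, 112], [14, 132, 143], [14, 131, 144], [14, 129, 144], [14, 130, 143], [14, 130, 141], [14, 130, 141], [14, 129, 142], [14, 132, 141], [14, 134, 141], [15, 132, 141], [14, 130, 141], [14, 131, 142], [14, 131, 142], [15, 132, 139], [15, 129, 138], [14, 132, 137], [14, 132, 137], [14, 131, 138], [14, 134, 137], [14, 130, 137], [15, 131, 134], [15, 133, 134], [14, 133, 138], [14, 132, 137], [14, 110, 123], [15, 10, 104], [150, 2, 122], [60, 4, 136], [150, 2, 139]]
[88, 85, 82, 74, 92, 96, 96, 95, 96, 92, 64, 86, 92, 94, 94, 96, 101, 104, 106, 126, 156, 153, 150, 149, 148, 144, 124, 90, 78, 84, 101, 89, 66, 79, 84, 99, 101]
[[445.48377528 407.70728694]
 [464.98266045 437.80412268]
 [561.5968903  330.72986378]
 [583.4548008  364.49700781]] [[470.45359621 410.77684209]
 [555.51810727 356.85159325]]
```

```bash
python3 -m pendant '[[0.6,1.5,0,0,0,0,1],[0,0,-4,0,0,0,1],[0,0,-4,0,0,0,1],[0,0,-4,0,0,0,1],[0,0,-4,0,0,0,1],[0,0,-4,0,0,0,1],[0,0,-2,0,0,0,1],[0,0,0,0,0,0,1]]'
python3 -m pendant '[[0,0,-1.2,0,0,0,1],[0,0,-1,0,0,0,1],[0,0,0,0,0,0,1],[0,0,0,0,0,0,1]]'
```

```text
time: 3.35
tool_pos: [0.5108, 0.3824, 0.0735]
ee_rot: [-3.136, -0.003, 2.565]
wrist_force: [-1.1, -0.1, -0.2]
width: 0.0939
finger_force: 0.0
time: 3.75
tool_pos: [0.5133, 0.3855, 0.0552]
ee_rot: [3.14, 0.001, 2.567]
wrist_force: [0.4, -0.5, 0.5]
width: 0.0939
finger_force: 0.0
```

```bash
python3 -m pendant '[[0,0,-0.2,0,0,0,1],[0,0,0,0,0,0,0],[0,0,0,0,0,0,0],[0,0,0,0,0,0,0],[0,0,0,0,0,0,0],[0,0,0,0,0,0,0],[0,0,0,0,0,0,0],[0,0,0,0,0,0,0]]'
python3 - <<'E'
from h import *
for i in range(3): imaging.snapshot('wrist'); print(robot.get_obs()['tool_pos'],robot.get_obs()['finger_force'])
E
```

```text
time: 4.55
tool_pos: [0.513, 0.3854, 0.0525]
ee_rot: [3.141, 0.0, 2.567]
wrist_force: [-1.2, 1.0, 0.2]
width: 0.0413
finger_force: 0.0
[0.51296166 0.38542575 0.05252576] 0.0
[0.5129754  0.38539007 0.05250157] 0.0
[0.51294616 0.38539623 0.05249585] 0.0
```

```bash
python3 -m pendant '[[0,0,0,0,0,0,0],[0,0,0,0,0,0,0],[0,0,0,0,0,0,0],[0,0,0,0,0,0,0],[0,0,2,0,0,0,0],[0,0,4,0,0,0,0],[0,0,4,0,0,0,0],[0,0,4,0,0,0,0]]'
python3 -m pendant '[[0,0,4,0,0,0,0],[0,0,4,0,0,0,0],[0,0,3,0,0,0,0],[0,-4.4,0,0,0,4,0],[0,-4.4,0,0,0,4,0],[0,-4.4,0,0,0,4,0],[0,-4.4,0,0,0,4,0],[0,-4.4,0,0,0,4,0]]'
python3 -m pendant '[[0,-4.4,0,0,0,4.9,0],[0.3,-4.4,0,0,0,0,0],[0.3,-4.4,0,0,0,0,0],[0,-4.4,0,0,0,0,0],[0,-4.4,0,0,0,0,0],[0,-4.4,0,0,0,0,0],[0,0,0,0,0,0,0],[0,0,0,0,0,0,0]]'
python3 - <<'E'
from h import *
p=imaging.camera_params('wrist'); im=imaging.snapshot('wrist'); cv2.imwrite('pics/w2.png',im[:,:,::-1])
o=robot.get_obs(); print(o['tool_pos'],o['ee_rot'],o['width'],o['finger_force'])
a=np.radians(-8); e=np.array([np.cos(a),np.sin(a)]);d=np.array([-np.sin(a),np.cos(a)]);s=np.array([542.7,-4.8])
P=lambda x,y,z: proj('wrist',[[*((s+x*e+y*d)/1000),z]],p)[0].round().tolist()
print('lip inner/back corners',P(-88,-168,.112),P(88,-168,.112),'rim',P(-92,162.5,.09),P(92,162.5,.09))
E
```

```text
time: 5.5
tool_pos: [0.5124, 0.385, 0.1929]
ee_rot: [-3.14, -0.001, 2.567]
wrist_force: [-0.0, -0.2, -1.3]
width: 0.0213
finger_force: 30.0
time: 6.3
tool_pos: [0.5124, 0.1637, 0.3018]
ee_rot: [-3.141, -0.001, 2.92]
wrist_force: [0.6, -0.1, -1.9]
width: 0.0218
finger_force: 30.0
time: 7.1
tool_pos: [0.5186, -0.0993, 0.3017]
ee_rot: [3.141, -0.002, 3.0]
wrist_force: [0.3, 0.5, -2.3]
width: 0.0216
finger_force: 30.0
[ 0.51875364 -0.09827892  0.30199917] [ 3.14057258e+00 -1.12428763e-03  3.00173964e+00] 0.021568896381401092 29.999559223651886
lip inner/back corners [216.0, 124.0] [224.0, 270.0] rim [501.0, 120.0] [477.0, 264.0]
```

View pics/w2.png

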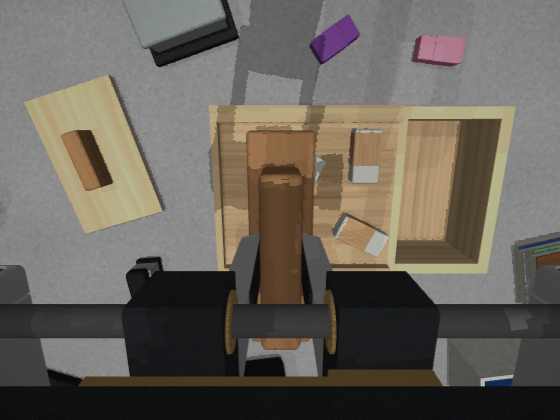

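The wrist picture shows the wiper held straight. The predicted deck corner (216,124) and bin mouth corner (501,120) match what is seen, so the stand pose holds.

```bash
python3 -m pendant '[[0,-2.4,0,0,0,0,0],[0,-2.4,0,0,0,0,0],[0,0,-3,0,0,0,0],[0,0,-3,0,0,0,0],[0,0,-3,0,0,0,0],[0,0,-3,0,0,0,0],[0,0,0,0,0,0,0],[0,0,0,0,0,0,0]]'
python3 - <<'E'
from h import *
p=imaging.camera_params('scene'); im=imaging.snapshot('scene'); cv2.imwrite('pics/s2.png',cv2.resize(im[130:280,180:380],None,fx=4,fy=4,interpolation=cv2.INTER_CUBIC)[:,:,::-1])
o=robot.get_obs(); print(o['tool_pos'],o['ee_rot'],o['width'],o['finger_force'])
E
```

```text
time: 7.95
tool_pos: [0.5191, -0.1453, 0.1827]
ee_rot: [3.141, -0.001, 3.004]
wrist_force: [0.3, 0.4, -2.3]
width: 0.0217
finger_force: 30.0
[ 0.5198849  -0.14585919  0.1842881 ] [-3.14123040e+00  2.40428551e-03  3.00372775e+00] 0.02176074375797247 29.99951273202896
```

View pics/s2.png

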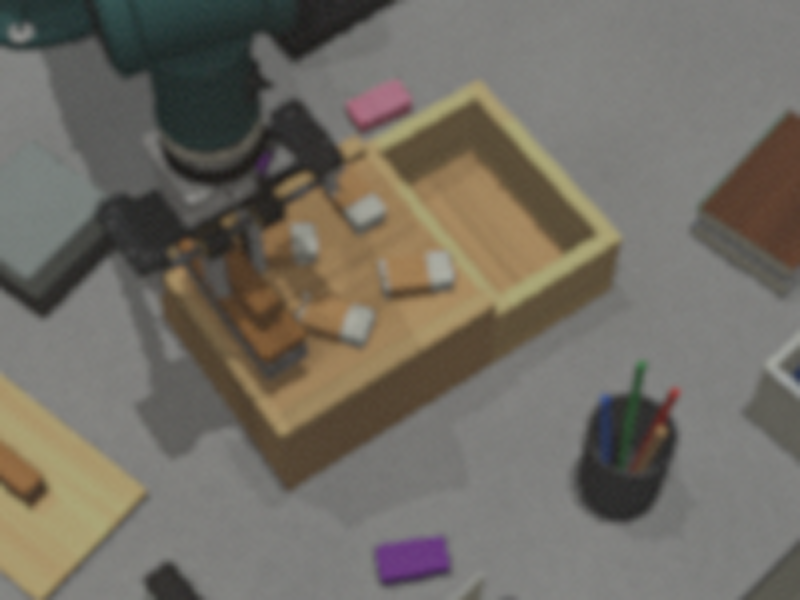

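The wiper hangs just in front of the back lip, clear of the four erasers. I'll lower it to about 2 mm above the deck.

```bash
python3 -m pendant '[[0,0,-1,0,0,0,0],[0,0,-1,0,0,0,0],[0,0,-0.8,0,0,0,0],[0,0,0,0,0,0,0],[0,0,0,0,0,0,0]]'
python3 -m pendant '[[0.14,0.99,0,0,0,0,0],[0.14,0.99,0,0,0,0,0],[0.14,0.99,0,0,0,0,0],[0.14,0.99,0,0,0,0,0],[0.14,0.99,0,0,0,0,0],[0.14,0.99,0,0,0,0,0]]'
```

```text
time: 8.5
tool_pos: [0.5187, -0.1466, 0.1542]
ee_rot: [3.141, -0.001, 3.002]
wrist_force: [-0.0, 0.3, -2.1]
width: 0.0221
finger_force: 30.0
time: 9.1
tool_pos: [0.5275, -0.0862, 0.1546]
ee_rot: [-3.142, 0.0, 3.002]
wrist_force: [-0.1, -1.6, -1.8]
width: 0.0216
finger_force: 30.0
```

```bash
python3 -m pendant '[[0.14,0.99,0,0,0,0,0],[0.14,0.99,0,0,0,0,0],[0.14,0.99,0,0,0,0,0],[0.14,0.99,0,0,0,0,0],[0.14,0.99,0,0,0,0,0],[0.14,0.99,0,0,0,0,0],[0.14,0.99,0,0,0,0,0]]'
python3 - <<'E'
from h import *
im=imaging.snapshot('scene'); cv2.imwrite('pics/s3.png',cv2.resize(im[130:280,180:380],None,fx=4,fy=4,interpolation=cv2.INTER_CUBIC)[:,:,::-1])
E
```

```text
time: 9.8
tool_pos: [0.5372, -0.017, 0.1544]
ee_rot: [3.141, -0.0, 3.002]
wrist_force: [0.2, -0.5, -2.1]
width: 0.0218
finger_force: 30.0
```

View pics/s3.png

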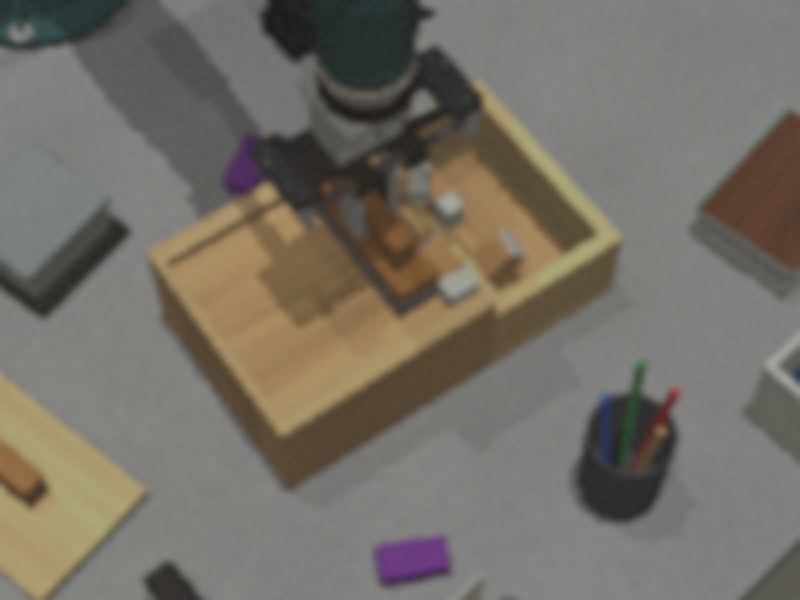

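The erasers are going over the edge, and the near one at (458,285) is partly beyond the wiper's end. I'll shift the wiper a little towards it while pushing on.

```bash
python3 -m pendant '[[0.54,0.3,0,0,0,0,0],[0.54,0.3,0,0,0,0,0],[0.14,0.99,0,0,0,0,0],[0.14,0.99,0,0,0,0,0],[0.14,0.99,0,0,0,0,0],[0.14,0.99,0,0,0,0,0],[0.14,0.99,0,0,0,0,0],[0,0,0,0,0,0,0]]'
python3 -m pendant '[[0.14,0.99,0,0,0,0,0],[0.14,0.99,0,0,0,0,0],[0,0,0,0,0,0,0]]'
python3 - <<'E'
from h import *
im=imaging.snapshot('scene'); a=im[130:280,180:380]
im=imaging.snapshot('top'); b=im[155:270,205:358]; o=robot.get_obs();print(o['tool_pos'])
f=lambda x:cv2.resize(x,(400,300),interpolation=cv2.INTER_CUBIC)
cv2.imwrite('pics/s4.png',np.hstack([f(a),f(b)])[:,:,::-1])
E
```

```text
time: 10.65
tool_pos: [0.555, 0.0392, 0.1545]
ee_rot: [3.141, -0.0, 3.004]
wrist_force: [0.1, -0.2, -2.1]
width: 0.0216
finger_force: 30.0
time: 10.95
tool_pos: [0.5579, 0.0587, 0.1545]
ee_rot: [3.141, -0.0, 3.003]
wrist_force: [-0.4, 0.4, -2.6]
width: 0.0217
finger_force: 30.0
[0.55773816 0.05760005 0.15444107]
```

View pics/s4.png

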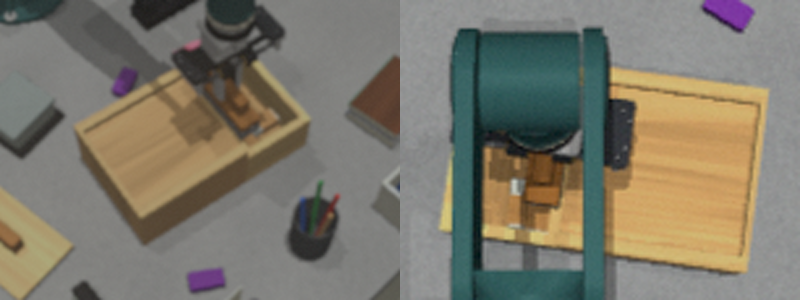

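The deck is clear in both views. I'll lift off towards the wiper's place, then check the bin before setting down.

```bash
python3 -m pendant '[[0,0,2,0,0,0,0],[0,0,4,0,0,0,0],[0,0,4,0,0,0,0],[0,0,4,0,0,0,0],[-0.6,4.1,0,0,0,0,0],[-0.6,4.1,0,0,0,0,0],[-0.6,4.1,0,0,0,0,0],[-0.6,4.1,0,0,0,0,0]]'
python3 -m pendant '[[-0.6,4.1,0,0,0,0,0],[-0.6,4.1,0,0,0,0,0],[-0.6,4.1,0,0,0,0,0],[-0.6,4.1,0,0,0,0,0],[0,0,-4,0,0,0,0],[0,0,-4,0,0,0,0],[0,0,-4,0,0,0,0],[0,0,0,0,0,0,0]]'
python3 - <<'E'
from h import *
im=imaging.snapshot('scene'); a=im[130:280,180:380]
im=imaging.snapshot('top'); b=im[155:270,205:358]; o=robot.get_obs();print(o['tool_pos'],o['ee_rot'])
f=lambda x:cv2.resize(x,(400,300),interpolation=cv2.INTER_CUBIC)
cv2.imwrite('pics/s5.png',np.hstack([f(a),f(b)])[:,:,::-1])
print('rim',[rect('top',c,.09) for c in blobs(im,(24,60,120),(36,255,255),(210,285,165,255),300)])
print('lid',[rect('top',c,.015) for c in blobs(im,(10,60,80),(30,255,255),(360,430,205,290),200)])
E
```

```text
time: 11.85
tool_pos: [0.5336, 0.2222, 0.2947]
ee_rot: [3.142, 0.001, 3.001]
wrist_force: [0.7, 0.3, -2.3]
width: 0.0214
finger_force: 30.0
time: 12.65
tool_pos: [0.5059, 0.3827, 0.1655]
ee_rot: [-3.131, -0.013, 3.002]
wrist_force: [-0.2, -0.3, -3.7]
width: 0.0218
finger_force: 30.0
[0.50974419 0.38494056 0.17428043] [-3.14045271e+00 -1.21313384e-03  3.00150471e+00]
rim [array([557.7, 102.5, 212.6, 136.6,  -8. ])]
lid [array([ 453.7, -360.3,  201.9,  129.6,    8.2])]
```

View pics/s5.png

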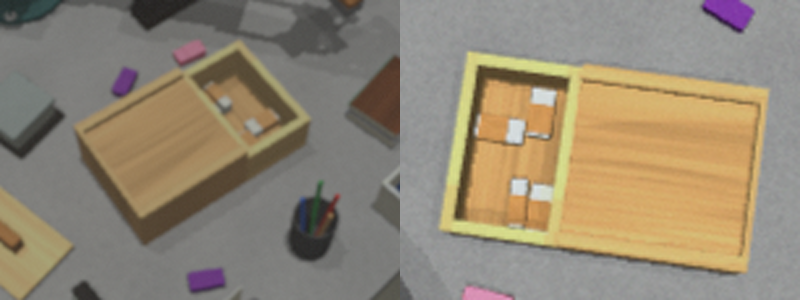

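All four erasers lie in the bin: white ends at (543,97), (515,131), (519,187) and (541,192) of the right half. Setting the wiper down.

```bash
python3 -m pendant '[[0,0,-4,0,0,0,0],[0,0,-4,0,0,0,0],[0,0,-2,0,0,0,0],[0,0,-1,0,0,0,0],[0,0,-0.5,0,0,0,0],[0,0,-0.4,0,0,0,0],[0,0,-0.2,0,0,0,0],[0,0,0,0,0,0,0]]'
python3 -m pendant '[[0,0,0,0,0,0,0]]'
```

```text
time: 13.55
tool_pos: [0.5105, 0.3859, 0.0549]
ee_rot: [3.14, 0.002, 3.002]
wrist_force: [-0.6, 0.6, -1.8]
width: 0.0218
finger_force: 30.0
time: 13.65
tool_pos: [0.5102, 0.3857, 0.0545]
ee_rot: [3.14, 0.001, 3.002]
wrist_force: [0.7, -0.1, -1.1]
width: 0.0219
finger_force: 30.0
```

```bash
python3 -m pendant '[[0,0,-0.1,0,0,0,0],[0,0,-0.1,0,0,0,0],[0,0,0,0,0,0,0]]'
python3 -m pendant '[[0,0,0,0,0,0,0.6],[0,0,0,0,0,0,0.6],[0,0,0,0,0,0,0.6],[0,0,0,0,0,0,0.6],[0,0,0,0,0,0,0.6],[0,0,0,0,0,0,0.6],[0,0,0,0,0,0,0.6]]'
python3 -m pendant '[[0,0,2,0,0,0,1],[0,0,4,0,0,0,1],[0,0,4,0,0,0,1],[0,0,4,0,0,0,1],[0,0,4,0,0,0,1],[0,0,4,0,0,0,1],[0,0,4,0,0,0,1]]'
```

```text
time: 13.95
tool_pos: [0.5101, 0.3856, 0.0525]
ee_rot: [3.141, 0.001, 3.002]
wrist_force: [-0.5, -0.7, 2.1]
width: 0.0216
finger_force: 30.0
time: 14.65
tool_pos: [0.5097, 0.3854, 0.0515]
ee_rot: [3.142, -0.0, 3.002]
wrist_force: [0.7, -0.3, -1.0]
width: 0.0564
finger_force: 0.0
time: 15.35
tool_pos: [0.5095, 0.3852, 0.3133]
ee_rot: [3.141, 0.0, 3.002]
wrist_force: [-0.0, -0.3, -0.0]
width: 0.094
finger_force: 0.0
```

```bash
python3 -m pendant '[[-0.3,-4.4,0,0,0,1,1],[-0.3,-4.4,0,0,0,1,1],[-0.3,-4.4,0,0,0,1,1],[-0.3,-4.4,0,0,0,1,1],[-0.3,-4.4,0,0,0,1,1],[-0.3,-4.4,0,0,0,1,1],[-0.3,-4.4,0,0,0,1,1],[-0.3,-4.4,0,0,0,1,1]]'
python3 -m pendant '[[-0.3,-4.4,0,0,0,1,1],[-0.3,-4.4,0,0,0,1,1],[-0.3,-4.4,0,0,0,1,1],[-0.3,-4.4,0,0,0,1,1],[-0.3,-4.4,0,0,0,1,1],[-0.3,-4.4,0,0,0,1,1],[-0.3,-4.4,0,0,0,1,1],[-0.3,-4.4,0,0,0,1,1]]'
python3 -m pendant '[[-0.4,-4.4,0,0,0,0.2,1],[0,0,0,0,0,0,1],[0,0,0,0,0,0,1]]'
cat > lid.py <<'E'
from h import *
p=imaging.camera_params('wrist'); im=imaging.snapshot('wrist'); cv2.imwrite('pics/w3.png',im[:,:,::-1])
o=robot.get_obs(); print(o['tool_pos'],o['ee_rot'],np.degrees(o['joint_positions'][5]))
print('pred',proj('wrist',[[.454,-.360,.015]],p))
print('lid',[rect('wrist',c,.015,p) for c in blobs(im,(10,60,80),(30,255,255),None,3000)])
print('bar',[rect('wrist',c,.051,p) for c in blobs(im,(3,150,40),(18,255,255),(150,420,50,320),300)])
E
python3 lid.py
```

```text
time: 16.15
tool_pos: [0.4852, 0.0318, 0.3118]
ee_rot: [-3.142, 0.001, -3.141]
wrist_force: [0.2, -0.8, 0.2]
width: 0.0936
finger_force: 0.0
time: 16.95
tool_pos: [0.4613, -0.3204, 0.3117]
ee_rot: [-3.141, 0.001, -3.001]
wrist_force: [0.5, 0.5, 0.8]
width: 0.0943
finger_force: 0.0
time: 17.25
tool_pos: [0.4574, -0.3631, 0.3108]
ee_rot: [3.14, -0.001, -3.0]
wrist_force: [-0.8, -0.4, -0.1]
width: 0.0941
finger_force: 0.0
[ 0.45776964 -0.36216301  0.31141055] [ 3.14060572e+00  7.44775237e-05 -2.99853760e+00] -142.12025073430843
pred [[282.37402497 175.85738383]]
lid [array([532.8, -11.7, 227.2, 200.7,  81.9]), array([ 451.2, -360.8,  199.8,  127.6,    8.2])]
bar []
```

```bash
python3 -m pendant '[[-0.5,0.1,-3,0,0,0,1],[0,0,-4,0,0,0,1],[0,0,-4,0,0,0,1],[0,0,-3,0,0,0,1],[0,0,0,0,0,0,1],[0,0,0,0,0,0,1]]'
python3 - <<'E'
from h import *
p=imaging.camera_params('wrist'); im=imaging.snapshot('wrist'); o=robot.get_obs(); print(o['tool_pos'],o['ee_rot'],np.degrees(o['joint_positions'][5]))
u,v=proj('wrist',[[.4525,-.3605,.051]],p)[0].round().astype(int); print(u,v); H=cv2.cvtColor(im,cv2.COLOR_RGB2HSV)
print(H[v,u-60:u+60:6].tolist())
for s in (100,115,130,150): print('bar',s,[rect('wrist',c,.051,p) for c in blobs(im,(3,s,20),(19,255,255),(u-110,u+110,max(v-150,0),v+150),500)])
print('lid',[(rect('wrist',c,.015,p),cv2.boundingRect(c)) for c in blobs(im,(10,60,80),(30,255,255),None,3000)])
E
```

```text
time: 17.9
tool_pos: [0.4533, -0.3604, 0.1726]
ee_rot: [-3.141, 0.001, -2.997]
wrist_force: [0.5, -0.1, 0.4]
width: 0.0937
finger_force: 0.0
[ 0.45390607 -0.36132581  0.17415126] [-3.13871984e+00  2.44050412e-03 -2.99688397e+00] -142.41645246165265
281 205
[[17, 43, 96], [18, 90, 136], [19, 90, 141], [19, 91, 137], [19, 93, 129], [19, 91, 135], [19, 91, 140], [19, 92, 138], [14, 140, 82], [14, 140, 100], [14, 140, 100], [14, 138, 96], [18, 98, 109], [19, 91, 134], [19, 91, 129], [19, 92, 136], [18, 95, 131], [19, 95, 123], [18, 92, 122], [19, 92, 128]]
bar 100 [array([ 449. , -361.1,   81.5,   24. ,    7.8])]
bar 115 [array([ 449.5, -361.4,   80.6,   22.8,    8.8])]
bar 130 [array([ 449.4, -361.1,   80.5,   21.9,    7.8])]
bar 150 []
lid [(array([ 450.5, -361.1,  199.9,  127.3,    8.2]), (217, 96, 128, 185))]
```

```bash
python3 -m pendant '[[-0.3,0,-4,0,0,0,1],[0,0,-4,0,0,0,1],[0,0,-4,0,0,0,1],[0,0,-1.2,0,0,0,1],[0,0,-0.7,0,0,0,1],[0,0,-0.4,0,0,0,1],[0,0,0,0,0,0,1],[0,0,0,0,0,0,1]]'
python3 -m pendant '[[0,0,0,0,0,0,1]]'
```

```text
time: 18.75
tool_pos: [0.4509, -0.3626, 0.0307]
ee_rot: [-3.139, 0.002, -2.998]
wrist_force: [-0.5, -0.7, 0.2]
width: 0.094
finger_force: 0.0
time: 18.85
tool_pos: [0.4506, -0.3624, 0.0302]
ee_rot: [-3.139, 0.002, -2.998]
wrist_force: [-0.4, -0.0, 0.0]
width: 0.0941
finger_force: 0.0
```

```bash
python3 -m pendant '[[0,0,0,0,0,0,0],[0,0,0,0,0,0,0],[0,0,0,0,0,0,0],[0,0,0,0,0,0,0],[0,0,0,0,0,0,0],[0,0,0,0,0,0,0],[0,0,0,0,0,0,0],[0,0,0,0,0,0,0]]'
python3 -m pendant '[[0,0,0,0,0,0,0],[0,0,0,0,0,0,0],[0,0,0,0,0,0,0],[0,0,0,0,0,0,0]]'
python3 - <<'E'
from h import *
p=imaging.camera_params('wrist'); im=imaging.snapshot('wrist'); o=robot.get_obs(); print(o['tool_pos'],o['ee_rot'],o['width'],o['finger_force'])
print('lid',[(rect('wrist',c,.015,p),cv2.boundingRect(c)) for c in blobs(im,(10,60,60),(30,255,255),None,3000)])
im=imaging.snapshot('top');print('top lid',[rect('top',c,.015) for c in blobs(im,(10,60,80),(30,255,255),(360,430,205,290),200)])
E
```

```text
time: 19.65
tool_pos: [0.4498, -0.3616, 0.0285]
ee_rot: [3.141, -0.0, -2.998]
wrist_force: [1.2, -0.1, 0.3]
width: 0.0336
finger_force: 0.0
time: 20.05
tool_pos: [0.4497, -0.3615, 0.0285]
ee_rot: [3.141, -0.0, -2.998]
wrist_force: [-0.1, 0.5, 0.7]
width: 0.0236
finger_force: 30.0
[ 0.44974224 -0.36148692  0.02848757] [ 3.14128719e+00 -4.41449934e-05 -2.99835261e+00] 0.024309419772975776 30.000051856040955
lid [(array([ 534.7, -360.6,  255. ,   38.1,  -81.9]), (83, 338, 364, 48)), (array([ 420.2, -366. ,  137.7,  126.9,    8.2]), (165, 77, 232, 227))]
top lid [array([ 389.5, -399.4,   71.4,   62.7,  -81.9]), array([ 473.4, -357.8,  162.4,  129.2,    8.2])]
```

```bash
python3 -m pendant '[[0,0,1,0,0,0,0],[0,0,3,0,0,0,0],[0,0,4,0,0,0,0],[0,0,4,0,0,0,0],[0,0,4,0,0,0,0],[0,0,4,0,0,0,0],[0,0,0,0,0,0,0],[0,0,0,0,0,0,0]]'
python3 - <<'E'
from h import *
from scipy.spatial.transform import Rotation as Ro
p=imaging.camera_params('wrist'); o=robot.get_obs(); print(o['tool_pos'],o['ee_rot'],o['width'],o['finger_force'])
T=lambda R,t:np.block([[np.asarray(R),np.reshape(t,(3,1))],[np.zeros((1,3)),1]])
E=lambda r:Ro.from_euler('xyz',r).as_matrix()
C=T(p['R'],p['t'])@T(E(o['ee_rot']),o['tool_pos'])   # tool -> camera
G=C@np.linalg.inv(T(E([3.1410,-.0005,3.0020]),[.51875,-.0985,.3018]))
q=dict(camera_matrix=p['camera_matrix'],R=G[:3,:3],t=G[:3,3])
im=cv2.imread('pics/w2.png')[:,:,::-1].copy()
m=cv2.inRange(cv2.cvtColor(im,cv2.COLOR_RGB2HSV),np.array((22,60,100)),np.array((38,255,255))); m[:,:385]=0; m[:90]=0; m[285:]=0
cs,h=cv2.findContours(m,cv2.RETR_CCOMP,cv2.CHAIN_APPROX_NONE)
for c,hh in zip(cs,h[0]):
    if cv2.contourArea(c)>500: print('rim',hh[3],rect('wrist',c,.09,q),cv2.boundingRect(c))
im=imaging.snapshot('wrist'); dz=o['tool_pos'][2]-.0285+.015
print('lid held',dz,[(rect('wrist',c,dz,p)[:5]-np.r_[o['tool_pos'][:2]*1000,0,0,0],cv2.boundingRect(c)) for c in blobs(im,(10,60,60),(30,255,255),None,3000)])
E
```

```text
time: 20.95
tool_pos: [0.4499, -0.3618, 0.2292]
ee_rot: [-3.14, 0.001, -2.998]
wrist_force: [0.1, -0.2, -3.6]
width: 0.0238
finger_force: 30.0
[ 0.44987367 -0.36181636  0.22918864] [-3.14022417e+00  9.92381375e-04 -2.99847809e+00] 0.023831920210151764 29.999268651008606
rim -1 [572.   40.9 154.9  16.3  -5.2] (387, 152, 18, 119)
rim -1 [557.  111.4 209.5 121.6  -8. ] (401, 107, 114, 166)
lid held 0.2156886421648051 [(array([ 82.32633423,  23.31635541, 300.9       ,  39.        ,
       -81.8       ]), (83, 338, 439, 49)), (array([-11.87366577, 126.81635541,  95.5       ,  75.7       ,
        81.9       ]), (399, 178, 161, 126)), (array([-29.57366577,  -4.48364459, 137.7       , 126.7       ,
         8.2       ]), (165, 77, 232, 227))]
```

```bash
python3 -m pendant '[[0.88,3.87,0,0,0,-1.35,0],[0.88,3.87,0,0,0,-1.35,0],[0.88,3.87,0,0,0,-1.35,0],[0.88,3.87,0,0,0,-1.35,0],[0.88,3.87,0,0,0,-1.35,0],[0.88,3.87,0,0,0,-1.35,0]]'
python3 -m pendant '[[0.88,3.87,0,0,0,-1.35,0],[0.88,3.87,0,0,0,-1.35,0],[0.88,3.87,0,0,0,-1.35,0],[0.88,3.87,0,0,0,-1.35,0],[0.88,3.87,0,0,0,-1.35,0],[0.88,3.87,0,0,0,-1.35,0],[0,0,0,0,0,0,0],[0,0,0,0,0,0,0]]'
python3 -m pendant '[[0,0,-3,0,0,0,0],[0,0,-3,0,0,0,0],[0,0,-2,0,0,0,0],[0,0,0,0,0,0,0],[0,0,0,0,0,0,0],[0,0,0,0,0,0,0]]'
python3 - <<'E'
from h import *
p=imaging.camera_params('wrist'); im=imaging.snapshot('wrist'); o=robot.get_obs(); print(o['tool_pos'],o['ee_rot'],o['width'],o['finger_force'])
t=imaging.snapshot('top'); s=imaging.snapshot('scene')
f=lambda x:cv2.resize(x,(400,300),interpolation=cv2.INTER_CUBIC)
cv2.imwrite('pics/v10.png',np.vstack([np.hstack([f(im),f(t[155:270,205:358])]),np.hstack([f(s[130:280,180:380]),f(im[40:310,100:460])])])[:,:,::-1])
E
```

```text
time: 21.6
tool_pos: [0.5012, -0.1273, 0.2249]
ee_rot: [3.139, -0.006, -3.141]
wrist_force: [0.1, -0.4, -2.2]
width: 0.0237
finger_force: 30.0
time: 22.4
tool_pos: [0.554, 0.1033, 0.2251]
ee_rot: [-3.14, -0.006, 3.004]
wrist_force: [0.0, -0.6, -2.7]
width: 0.024
finger_force: 30.0
time: 23.0
tool_pos: [0.5562, 0.1022, 0.1501]
ee_rot: [3.141, 0.003, 3.001]
wrist_force: [-0.7, -1.3, -2.3]
width: 0.0238
finger_force: 30.0
[0.55635869 0.10238128 0.15040614] [3.14090025 0.00320418 3.00133446] 0.024094042395404254 29.999389350414276
```

View pics/v10.png

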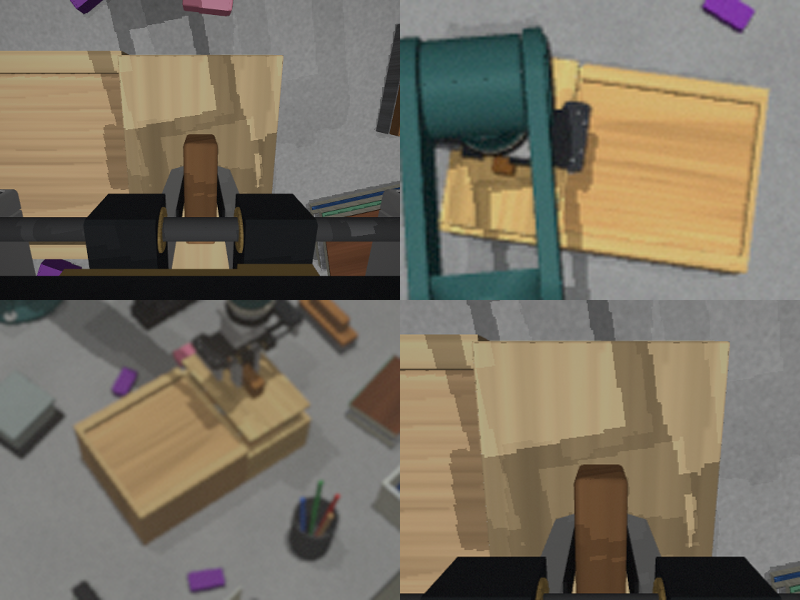

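The lid hovers level over the bin and square to it, with its edges parallel to the stand in all views (the pictures are at their limit). I'll lower it with force checks.

```bash
python3 -m pendant '[[0,0,-1.5,0,0,0,0],[0,0,-1.2,0,0,0,0],[0,0,0,0,0,0,0],[0,0,0,0,0,0,0]]'
python3 -m pendant '[[0,0,-0.3,0,0,0,0],[0,0,-0.3,0,0,0,0],[0,0,0,0,0,0,0]]'
python3 -m pendant '[[0,0,-0.3,0,0,0,0],[0,0,0,0,0,0,0],[0,0,0,0,0,0,0]]'
```

```text
time: 23.55
tool_pos: [0.5546, 0.1028, 0.1202]
ee_rot: [-3.141, -0.002, 3.002]
wrist_force: [-0.2, 0.4, -3.2]
width: 0.024
finger_force: 30.0
time: 23.85
tool_pos: [0.5552, 0.1028, 0.1152]
ee_rot: [-3.142, -0.001, 3.002]
wrist_force: [-0.2, -0.4, -2.4]
width: 0.0238
finger_force: 30.0
time: 24.15
tool_pos: [0.5553, 0.1028, 0.1125]
ee_rot: [3.142, -0.0, 3.002]
wrist_force: [0.7, 1.0, -3.7]
width: 0.0242
finger_force: 30.0
```

```bash
python3 -m pendant '[[0.1,0,-0.1,0,0,0,0],[0,0,-0.1,0,0,0,0],[0,0,0,0,0,0,0],[0,0,0,0,0,0,0]]'
python3 -m pendant '[[0,0,0,0,0,0,0]]'
```

```text
time: 24.55
tool_pos: [0.5568, 0.1028, 0.1115]
ee_rot: [3.141, 0.001, 3.002]
wrist_force: [-0.6, -0.2, 2.7]
width: 0.0239
finger_force: 30.0
time: 24.65
tool_pos: [0.5568, 0.1028, 0.1115]
ee_rot: [3.141, 0.001, 3.002]
wrist_force: [-1.4, 0.2, 2.7]
width: 0.0235
finger_force: 30.0
```

Contact comes at exactly the expected seated height (111.5 mm). Releasing, backing off and checking.

```bash
python3 -m pendant '[[0,0,0,0,0,0,0.6],[0,0,0,0,0,0,0.6],[0,0,0,0,0,0,0.6],[0,0,0,0,0,0,0.6],[0,0,0,0,0,0,0.6],[0,0,0,0,0,0,0.6],[0,0,0,0,0,0,0.6]]'
python3 -m pendant '[[0,0,1,0,0,0,0.6],[0,0,3,0,0,0,0.6],[0,0,4,0,0,0,0.6],[0,0,4,0,0,0,0.6],[0,0,4,0,0,0,0.6],[0,-4.4,0,0,0,0,0.6],[0,-4.4,0,0,0,0,0.6],[0,-4.4,0,0,0,0,0.6]]'
python3 -m pendant '[[-0.5,-4.4,0,0,0,0,0.6],[-0.5,-4.4,0,0,0,0,0.6],[-0.5,-4.4,0,0,0,0,0.6],[-0.5,-4.4,0,0,0,0,0.6],[-0.5,-4.4,0,0,0,0,0.6],[0,0,0,0,0,0,0.6],[0,0,0,0,0,0,0.6]]'
python3 - <<'E'
from h import *
im=imaging.snapshot('top'); H=cv2.cvtColor(im,cv2.COLOR_RGB2HSV); o=robot.get_obs(); print(o['time'],o['tool_pos'])
print('lid/rim',[(rect('top',c,.098),cv2.boundingRect(c)) for c in blobs(im,(21,60,100),(36,255,255),(205,290,160,262),300)])
print('bar',[rect('top',c,.134) for c in blobs(im,(3,155,40),(19,255,255),(225,270,190,235),30)])
print('wiper',[rect('top',c,.038) for c in blobs(im,(3,90,40),(16,255,255),(110,190,195,260),200)])
print('row',H[208,218:290:2,0].tolist(),H[208,218:290:2,2].tolist())
print('col',H[165:260:2,240,0].tolist(),H[165:260:2,240,2].tolist())
E
```

```text
time: 25.35
tool_pos: [0.5564, 0.1028, 0.1105]
ee_rot: [3.142, 0.0, 3.002]
wrist_force: [0.2, -0.4, -0.6]
width: 0.0565
finger_force: 0.0
time: 26.15
tool_pos: [0.5565, -0.0303, 0.2722]
ee_rot: [-3.142, 0.003, 3.003]
wrist_force: [0.5, -0.6, 0.1]
width: 0.0564
finger_force: 0.0
time: 26.85
tool_pos: [0.5311, -0.2499, 0.2709]
ee_rot: [3.141, 0.0, 3.0]
wrist_force: [-0.6, 0.2, 0.1]
width: 0.0564
finger_force: 0.0
26.9 [ 0.53144925 -0.24884678  0.2710532 ]
lid/rim [(array([553.5,  79. , 213. , 184.3,  -7.3]), (220, 175, 70, 76))]
bar [array([559.1, 100.7,  79. ,  23.2,  -8.7])]
wiper [array([511. , 382.5, 138.7,  43.9,  -7.9])]
row [90, 150, 90, 38, 29, 25, 22, 22, 25, 30, 26, 25, 22, 15, 15, 15, 15, 23, 24, 25, 23, 20, 22, 26, 22, 22, 27, 17, 17, 17, 17, 17, 17, 17, 16, 17] [154, 150, 144, 152, 216, 220, 220, 220, 220, 218, 220, 218, 205, 190, 191, 195, 152, 175, 221, 218, 219, 220, 220, 219, 219, 216, 217, 207, 208, 210, 210, 210, 210, 215, 216, 217]
col [75, 90, 60, 30, 90, 19, 29, 29, 30, 28, 28, 30, 28, 27, 26, 25, 25, 25, 25, 25, 25, 25, 25, 25, 23, 24, 24, 23, 23, 24, 27, 27, 27, 27, 28, 27, 27, 27, 27, 24, 31, 0, 60, 130, 120, 110, 105, 30] [154, 150, 151, 149, 151, 147, 219, 219, 219, 218, 218, 218, 218, 219, 220, 219, 220, 219, 220, 218, 220, 220, 217, 220, 219, 218, 205, 201, 210, 220, 219, 220, 219, 219, 219, 219, 220, 218, 218, 212, 205, 113, 148, 150, 158, 157, 158, 154]
```

The bar lies within 2 mm of the bin centre, and its seated height was confirmed by force. The wiper stands at its place, and the robot touches nothing.

```bash
python3 -c "
from bench import robot
print(robot.close_job())"
```

```text
the job is handed in; nothing more can be done
None
```

I handed the job in at about 27 s of the 72 s: the four erasers are in the bin, the lid is seated on the rim about 2 mm from centre, and the wiper stands on its felt on the counter; the verdict was not shown, and the lid's level was judged only from its seating height and contact force.

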